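# Roll a tube rack down the roller lane and lift it into the tray

### The arm

A 7-joint arm with a two-finger parallel gripper is mounted at the origin on a cart in front of the work surface, level with it; the furniture and walls round the work are solid. World frame = base frame: x ahead of the robot, y to its left, z up, the work surface at z = 0. Lengths are in mm, angles in rad, forces in N, time in s.
With the tool pointing down it reaches from about 400 to 850 mm from the base axis. Payload 4.4 kg.
Tool frame: the origin (TCP) lies at the very end of the fingers, on their centre line; the grasp point (between the pads) lies 19 mm behind it; z points along the fingers, y is the line along which they close (so a half turn about z gives the same grasp; the last joint's range is limited). The gripper opens to 94 mm and grips with 3 to 60 N. Pads are 16 mm wide; open, the fingers measure 119 mm over their backs; the gripper's body (75 mm by 177 mm) begins 78 mm behind the grasp point.
Start: joints at [-1.201, 0.628, 0.038, 1.517, -0.027, 0.996, -0.02], TCP at [274.367, 589.272, 205.478] pointing down, gripper open.
Joint ranges: [-3.06, 3.06], [-0.37, 2.12], [-1.25, 1.32], [0.18, 2.47], [-1.1, 4.24], [0.23, 1.98], [-2.94, 2.94]. Speed limits (rad/s): [2.57, 2.57, 3.14, 3.14, 3.14, 3.14, 3.14].

### API

Orientations are given as a unit quaternion [w, x, y, z].
In Python, from bench import manip gives the robot as it stands.
- The arm moves only by the shell command python3 nudge.py 'ROWS' [OPENING] [FORCE]. ROWS is rows parted by semicolons, their numbers by spaces, 1 to 12 of them, each of 6 numbers: dx, dy, dz in mm, then a rotation vector rx, ry, rz in rad; each row shifts and turns the commanded pose from where the row before left it, along the tool's axes as they then stand; what a row does not reach is not made up. A row lasts 1/12 s, in which the tool goes at most 41.7 mm and 0.125 rad, less where a joint would pass 70% of its speed; a pose out of reach is approached as far as the arm can. OPENING is the finger opening in mm, set as the command begins (- or left out keeps the last). The fingers move at their own pace and stop on an object; FORCE is the grip in N (left out, the last holds). Time passes only in rows, so rows that do not move let the fingers close. It prints the time, the measured TCP pose, the force, the opening and the grip force at its end.
- manip.get_state(): the state, without advancing time (a new reading comes with each control period).
- manip.get_image(name): name is "side" or "top" or "wrist"; returns a dict with "pixels" (400x640x3 uint8, red, green, blue), "vertical_fov" (degrees; the focal length in pixels is half the picture's height over the tangent of half this angle, whatever the lens; pixels are square), "cx", "cy" (the principal point, pixels), "R" (3x3) and "t" (3): a world point X has camera coordinates R X + t. Camera axes: x right, y down, z forward; pixel columns grow to the right and rows downward; lengths in mm; the calibration is good to about 2 mm. The wrist camera is an equidistant fisheye: a pixel r from the principal point sees the ray r / f radians off the axis. A picture is of the moment at which its call begins. There is no depth.
- manip.sign_off(): hands the job in; it is judged then, once.
The state is a dict: "clock": time; "qpos": joint angles; "qd": joint speeds; "tau": joint torques, N m; "position": TCP position; "tool_rot": TCP orientation; "ft_force": force on the tool from outside, world axes, zero at the start; "wrist_torque": the same for the moment, N m; "grip_width": finger opening in mm; "finger_force": force on a finger pad.
Only numpy, scipy, OpenCV 4.12 (cv2) and the standard library are available. Lean on these libraries where they do the work, as an engineer would, in place of code of your own. Each camera call takes 0.05 s, during which the arm holds its last target. There are 200 camera calls.

### The job

Push the orange rack of sample tubes gently along the free rollers, out from between its guide rods, until it rests against the yellow end stop without banging into it; do not lift it before it is there. Then take the rack by its two long sides, lift it off the lane and stand it flat on the floor of the steel tray, both tubes still in their holes, and let go. Leave everything else on the bench where it is.

Things in the scene. Friction and masses are not known exactly. Their poses are not given: they have to be found in the camera images.
- roller_lane: Fixed level roller lane on the worktop, 480 mm long (own y), 104 mm wide over the guide posts. Origin: middle of its underside, z up; end stop at its -y end, open at +y. 15 free rollers (20 mm diameter, 31 mm apart), tops at z = 45 mm: the rack rolls under less than 1 N and coasts a little. Side frames from x = +-35.5 to +-43.5 mm rise to z = 53 mm; feet reach x = +-70 mm below z = 30 mm.
- stop_face (a point): Point on the lane's centre line, at roller-top height, in the plane of the end stop's buffer faces (lane y = -225 mm). Axes as the lane. A rack against the stop has its centre 106 mm from here along the lane's +y.
- rod_end (a point): Point on the lane's centre line, at roller-top height, where the guide rods end (lane y = -34 mm). From here to the +y end two steel rods a side, 8 mm thick, inner faces at x = +-34.5 mm, top 105 mm above the worktop, leave no room for fingers beside the rack (posts reach x = +-52 mm, z = 106 mm). From here to the stop there are no rods: the rack's sides are free above the frames.
- end_stop: Yellow end-stop plate, 87 mm wide, 6 mm thick, fixed across the -y end of the lane, top 98 mm above the worktop, with two black rubber buffers facing +y. Rigid: force builds quickly; meet it at 0.1 m/s or slower and press with under 15 N. Its listed origin and axes are the lane's own (not where the plate is); use stop_face.
- tube_rack: Orange tube rack, 62 mm wide (own x), 212 mm long (own y, along the lane), 63 mm tall, 0.25 to 0.45 kg. Origin: middle of its underside, z up; -y end towards the stop. It starts on the rollers between the rods, 50 to 110 mm on the +y side of the lane's origin. Two tubes stand in the holes at y = -82.5 mm, rising to z = 103 mm; the rest is empty, top at z = 63 mm.
- rack_rear (a point): Middle of the rack's +y end face, 45 mm above its underside: the place to push. The end is a flat upright plate, 62 mm wide and 63 mm tall.
- rack_grip (a point): Point at the middle of the rack (x = y = 0), 45 mm above its underside. Grip here across the 62 mm width, which is stiffened by cross webs. The long sides are open lattices: solid edges at z = 0-3, 28-31 and 60-63 mm; let the fingertips reach down to about z = 25 mm so that both upper edges bear.
- tube_purple: Capped sample tube with purple cap, 18 mm across, 100 mm tall, loose in a hole of the rack; origin at its lower end, z up.
- tube_red: Capped sample tube with red cap, 18 mm across, 100 mm tall, loose in the neighbouring hole; origin at its lower end, z up.
- steel_tray: Fixed shallow stainless tray with black liner, outside 108 x 254 mm (long along own y), 16 mm tall; inside 92 x 240 mm. Origin: middle of its underside on the worktop, z up. A rack in it stands on its floor, 3 to 4 mm above the worktop. It lies between robot and lane, roughly parallel to the lane; the rack may stand in it either way round.
- staining_jar: square glass staining jar with black round lid, 66 x 66 x 102 mm, behind the lane
- tip_box: pipette tip box with violet lid, 72 x 122 x 72 mm, behind the lane
- stain_bottle: small white dropper bottle with black bulb, 33 mm across and 93 mm tall, to the left of the tray
- petri_dish: flat covered petri dish, 60 mm across, 15 mm tall, to the right of the tray

How it is judged (in metres and radians):
On the way, in this order (a step that is already met when the one before it is completed fails the run):
1. the rack rests against the end stop, still down on the rollers (y of tube_rack in the frame of roller_lane below -0.113 m and x of tube_rack in the frame of roller_lane between -0.012 and 0.012 m and z of tube_rack in the frame of roller_lane between 0.041 and 0.049 m and linear speed of tube_rack below 0.02 m/s), for 0.3 s.
2. the rack is lifted clear of the lane (z of tube_rack in the frame of roller_lane above 0.075 m), for 0.1 s.
At the end, for the whole second after the job is handed in: The rack stands flat on the tray's floor inside its rim (within 20 mm of the tray's centre in both directions, underside within 5 mm of the liner, tilt under 0.05 rad), at rest and released, with both tubes still down in their holes (x of tube_rack in the frame of steel_tray between -0.02 and 0.02 m and y of tube_rack in the frame of steel_tray between -0.02 and 0.02 m and z of tube_rack in the frame of steel_tray between -0.001 and 0.008 m and angle between tube_rack's own z axis and vertical below 0.05 rad and linear speed of tube_rack below 0.02 m/s and z of tube_purple in the frame of tube_rack between -0.003 and 0.012 m and y of tube_purple in the frame of tube_rack between -0.097 and -0.068 m and angle between each of tube_purple, tube_red's own z axis and vertical below 0.25 rad and z of tube_red in the frame of tube_rack between -0.003 and 0.012 m and y of tube_red in the frame of tube_rack between -0.097 and -0.068 m); the robot touches nothing.
It fails at once if the rack strikes or is pressed against the end stop with more than 35 N (contact force between tube_rack and end_stop above 35 N).
It fails at once if the rack is lifted out near where it started, instead of being rolled to the stop (z of tube_rack in the frame of roller_lane above 0.065 m and distance of tube_rack from where it was at the start of the episode below 0.12 m).
It fails at once if a tube comes out of the rack (z of any of tube_purple, tube_red in the frame of tube_rack above 0.04 m).
It fails at once if a bystander is pushed away or knocked over (distance of any of staining_jar, tip_box, stain_bottle, petri_dish from where it was at the start of the episode above 0.03 m).
It also fails if it takes over 62 s, if anything falls off the work surface, if the arm or the gripper's body presses on something with over 40 N, if the wrist force passes 120 N, or if a joint passes its speed limit or range.

## Working session

There is one attempt and no reset: what is moved stays moved. The work goes in short steps, Python scripts to look and compute and a shell command to move; the robot and the scene stay as the last step left them, time stands still between calls to the robot, and variables do not carry over. Pictures are saved under pics/ and viewed, at most 10 in all, crops included, and the job is handed in when it is done.

```bash
ls; mkdir -p pics
python3 - <<'E'
from bench import manip
import cv2,pickle
D={}
for n in("side","top"):
    d=manip.get_image(n);D[n]=d
    cv2.imwrite(f"pics/{n}0.png",d["pixels"][:,:,::-1]);print(n,d["vertical_fov"],d["cx"],d["cy"],d["R"],d["t"])
pickle.dump(D,open("d0.pkl","wb"))
s=manip.get_state();print(s)
E
```

```text
bench.py
nudge.py
pics
side 50.24345559862416 322.25951649072954 204.37516394502114 [[-0.95008763 -0.31180788  0.01045698]
 [-0.25566656  0.75893933 -0.59887036]
 [ 0.17879628 -0.57165282 -0.80077771]] [ 608.48890327  161.70031818 1090.18227229]
top 46.85491955559066 323.51812349929344 193.57458574304036 [[ 0.00133768 -0.9998469   0.01744675]
 [-0.99703147 -0.00267662 -0.07694862]
 [ 0.07698354 -0.01729203 -0.9968824 ]] [  34.06469018  605.67312568 1137.77181626]
{'clock': 0.1, 'qpos': array([-1.20079836,  0.62927307,  0.0384437 ,  1.51823129, -0.02702092,
        0.9963187 , -0.0200018 ]), 'qd': array([ 3.46094911e-04, -2.35284048e-03,  6.86911079e-05, -1.02962953e-03,
       -3.72840253e-04, -3.98110025e-04,  2.63244012e-04]), 'tau': array([ 2.17310619e-03, -5.50787079e+01,  1.14691962e+00, -1.87114692e+01,
       -5.22420241e-02,  1.92415266e-02,  6.54465725e-05]), 'position': array([274.10225824, 588.72531484, 204.64520779]), 'tool_rot': array([-1.85385212e-04,  2.16184300e-01,  9.76352198e-01, -8.36092007e-04]), 'ft_force': array([0.54641236, 0.56420414, 0.84067792]), 'wrist_torque': array([-0.00874613,  0.01712281, -0.00168419]), 'finger_force': 0.0, 'grip_width': 94.45652450330722}
```

View pics/top0.png

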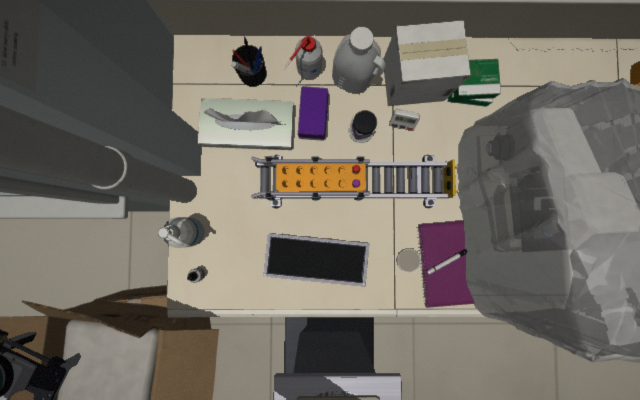

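View pics/side0.png

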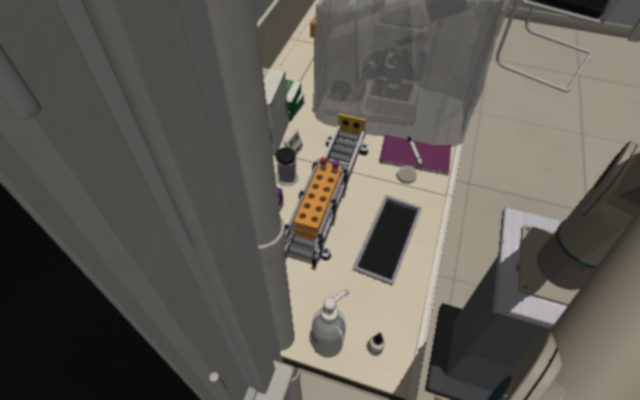

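The top view shows the lane running along the image row 178 (stop at px 455,180, open end at 257,178), with the rack at 275–367, the tray at about (316,259), the petri dish at (408,260) and the dropper bottle at (196,273). A draped object stands right of the stop and a grey pillar is at left. The side view agrees: stop at (351,125), rack at (318,200), tray at (388,238).

```bash
cat > h.py <<'E'
import numpy as np,cv2
def foc(d): return 200/np.tan(np.radians(d["vertical_fov"]/2))
def ray(d,p):
    f=foc(d);v=np.array([(p[0]-d["cx"])/f,(p[1]-d["cy"])/f,1.]);return -d["R"].T@d["t"],d["R"].T@v
def onz(d,p,z):
    c,v=ray(d,p);return c+v*(z-c[2])/v[2]
def proj(d,X):
    f=foc(d);c=d["R"]@np.asarray(X,float)+d["t"];return np.array([d["cx"]+f*c[0]/c[2],d["cy"]+f*c[1]/c[2]])
def tri(d1,p1,d2,p2):
    c1,v1=ray(d1,p1);c2,v2=ray(d2,p2)
    A=np.stack([v1,-v2],1);s=np.linalg.lstsq(A,c2-c1,rcond=None)[0]
    a,b=c1+s[0]*v1,c2+s[1]*v2;return (a+b)/2,np.linalg.norm(a-b)
def mask(d,lo,hi,box):
    m=cv2.inRange(cv2.cvtColor(d["pixels"],cv2.COLOR_RGB2HSV),lo,hi);o=np.zeros_like(m);x0,y0,x1,y1=box;o[y0:y1,x0:x1]=m[y0:y1,x0:x1];return o
def big(m): return max(cv2.findContours(m,cv2.RETR_EXTERNAL,cv2.CHAIN_APPROX_NONE)[0],key=cv2.contourArea)
E
python3 - <<'E'
import pickle;from h import *
D=pickle.load(open("d0.pkl","rb"));t,s=D["top"],D["side"]
np.set_printoptions(precision=1,suppress=True)
a=cv2.resize(t["pixels"][145:290,245:465],None,fx=3.5,fy=3.5,interpolation=cv2.INTER_CUBIC)
cv2.imwrite("pics/topc.png",a[:,:,::-1])
b=cv2.resize(s["pixels"][100:290,270:430],None,fx=3.1,fy=3.1,interpolation=cv2.INTER_CUBIC)
cv2.imwrite("pics/sidec.png",b[:,:,::-1])
for n,d in D.items(): print(n,"cam",-d["R"].T@d["t"])
o=cv2.minAreaRect(big(mask(t,(8,150,120),(20,255,255),(240,140,440,220))));print("orange",o)
for p in cv2.boxPoints(o): print(p,onz(t,p,108))
k=cv2.minAreaRect(big(mask(t,(0,0,0),(180,255,50),(255,225,375,290))));print("liner",k)
for p in cv2.boxPoints(k): print(p,onz(t,p,4))
y=mask(t,(20,150,80),(32,255,255),(440,140,470,220));print("yel",cv2.boundingRect(big(y)))
E
```

```text
side cam [424.5 690.2 963.5]
top cam [ 516.2   55.4 1180.2]
orange ((320.4999694824219, 177.49998474121094), (88.99998474121094, 26.999996185302734), -0.0)
[276. 191.] [604.8 147.4 108. ]
[276. 164.] [668.1 147.9 108. ]
[365. 164.] [668.9 -60.5 108. ]
[365. 191.] [605.3 -60.1 108. ]
liner ((315.9554748535156, 259.445556640625), (93.9314956665039, 35.323814392089844), 5.710593223571777)
[267.5 272.3] [407.8 175.8   4. ]
[271.  237.2] [495.9 167.9   4. ]
[364.4 246.5] [472.5 -69.1   4. ]
[360.9 281.7] [384.4 -59.7   4. ]
yel (451, 160, 7, 37)
```

View pics/topc.png

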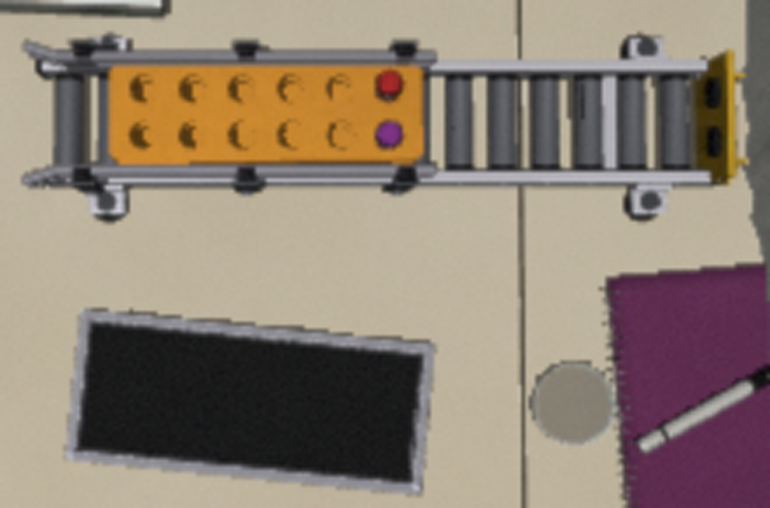

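View pics/sidec.png

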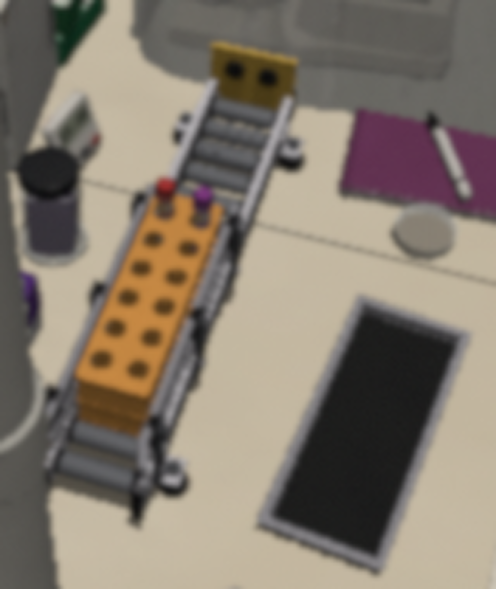

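Run:
```python
import pickle;from h import *
D=pickle.load(open("d0.pkl","rb"));t,s=D["top"],D["side"]
np.set_printoptions(precision=1,suppress=True)
for a,b in(((126,167),(282,232)),((120,148),(262,244)),((197,190),(292,385)),((197,190),(283,300))): print("ring/col",tri(t,a,s,b))
print("stop corners top z98",[onz(t,p,98) for p in((457.5,161),(457.5,196))])
# sub-pixel edges along rack long sides and frames
g=cv2.cvtColor(t["pixels"],cv2.COLOR_RGB2HSV)
m=((g[...,0]>8)&(g[...,0]<22)&(g[...,1]>140)).astype(float)
for x in(285,300,330,345): print(x,"rows",np.where(m[150:210,x]>0)[0][[0,-1]]+150)
L=t["pixels"].mean(2)
for x in(378,400,432): print(x,L[158:200,x].astype(int))
print("row172",L[172,265:285].astype(int), "row172 end",t["pixels"][172,360:372].tolist())
for n,X in(("stop L/R top",[(593,-279,98),(680,-279,98)]),("face",[(637,-264,45)]),("rodend",[(637,-73,45)]),("rackc side rear top",[(606,150,108),(668,150,108)]),("tray c",[(440,54,4)])):
    for x in X: print(n,"side",proj(s,x),"top",proj(t,x))
```

```text
ring/col (array([604.7, 367.4, 412. ]), np.float64(28.956908062545974))
ring/col (array([636.4, 386. , 391.3]), np.float64(36.440522456450225))
ring/col (array([ 612.5,  424.8, -272.9]), np.float64(52.45108348669642))
ring/col (array([614.9, 338.4,  82.6]), np.float64(12.568147516893474))
stop corners top z98 [array([ 678.3, -281.8,   98. ]), array([ 594.9, -280.1,   98. ])]
285 rows [164 191]
300 rows [164 191]
330 rows [164 191]
345 rows [164 191]
378 [175 175 176 174 173 177 176  94  33  39  78  84  82  81  82  83  81  82
  82  80  80  79  80  81  81  80  81  82  81  80  79  79  80  75  35  64
 166 179 172 104 143 172]
400 [173 173 173 174 171 176 174  94  41  47  90  95  96  95  96  93  97  96
  96  96  97  95  95  95  96  95  94  94  93  92  93  92  93  87  47  67
 166 180 180 112 135 170]
432 [ 95 102 134 170 175 177 175  98  67  70  71  75  90  92  92  91  93  91
  93  94  95  95  93  93  92  93  93  95  95  95  94  93  95  92  91  90
 168 181 183 151 179 149]
row172 [ 90  77  64  57  71  91 169 170  92  80  95 120 126 127 127 129 126  96
  62  51] row172 end [[188, 126, 44], [191, 127, 45], [192, 129, 45], [193, 130, 45], [189, 128, 45], [153, 107, 46], [87, 77, 73], [88, 85, 81], [179, 169, 150], [189, 181, 159], [189, 179, 158], [180, 171, 151]]
stop L/R top side [366.7 117.4] top [457.1 196.8]
stop L/R top side [338.9 111.1] top [456.3 160.3]
face side [350.1 130.5] top [444.2 180.6]
rodend side [331.6 174.9] top [367.4 180.4]
rackc side rear top side [316.9 227.6] top [274.9 190.5]
rackc side rear top side [292.7 220.9] top [275.1 164. ]
tray c side [387.5 237.4] top [315.9 259.5]
```

Geometry is consistent: the rack is 63 × 211 mm, its centre is at (636.7, 43.7), and the lane yaw is about 0. The stop face is near y = −264, and the tray centre is (440, 54) with yaw −0.098. I'll turn the tool in place first so that its axes line up with the world axes.

```bash
python3 nudge.py '0 0 0 0 0 .1135;0 0 0 0 0 .1135;0 0 0 0 0 .1135;0 0 0 0 0 .1135;0 0 0 0 0 .1135;0 0 0 0 0 .1135;0 0 0 0 0 .1135;0 0 0 0 0 .1135;0 0 0 0 0 .1135;0 0 0 0 0 .1135' 0 20 && python3 nudge.py '-20 3 0 0 0 0;-20 3 0 0 0 0;-20 3 0 0 0 0;-20 3 0 0 0 0;-20 3 0 0 0 0;-20 3 0 0 0 0;-20 3 0 0 0 0;-20 3 0 0 0 0;-20 3 0 0 0 0;-20 3 0 0 0 0'
```

```text
clock: 0.93
position: [274.1, 589.0, 205.0]
tool_rot: [0.0, 0.709, 0.705, -0.0]
ft_force: [-0.3, 0.4, -0.6]
grip_width: 30.6
finger_force: 0.0
clock: 1.77
position: [304.2, 388.1, 205.2]
tool_rot: [0.0, 0.707, 0.707, -0.0]
ft_force: [0.7, -1.5, 0.9]
grip_width: 0.5
finger_force: 0.0
```

```bash
python3 nudge.py '-18.8 11.6 0 0 0 0;-18.8 11.6 0 0 0 0;-18.8 11.6 0 0 0 0;-18.8 11.6 0 0 0 0;-18.8 11.6 0 0 0 0;-18.8 11.6 0 0 0 0;-18.8 11.6 0 0 0 0;-18.8 11.6 0 0 0 0;-18.8 11.6 0 0 0 0;-18.8 11.6 0 0 0 0' && python3 nudge.py '-1.5 21.7 0 0 0 0;-1.5 21.7 0 0 0 0;-1.5 21.7 0 0 0 0;-1.5 21.7 0 0 0 0;-1.5 21.7 0 0 0 0;-1.5 21.7 0 0 0 0;-1.5 21.7 0 0 0 0;-1.5 21.7 0 0 0 0;-1.5 21.7 0 0 0 0;-1.5 21.7 0 0 0 0;0 0 0 0 0 0'
python3 - <<'E'
from bench import manip
import cv2
for n in("top","wrist"):
    cv2.imwrite(f"pics/{n}1.png",manip.get_image(n)["pixels"][:,:,::-1])
a=cv2.imread("pics/top1.png")[130:300,170:470];b=cv2.imread("pics/wrist1.png")
cv2.imwrite("pics/m1.png",cv2.hconcat([cv2.resize(a,(400,227)),cv2.resize(b,(363,227))]))
E
```

```text
clock: 2.6
position: [420.5, 200.2, 205.3]
tool_rot: [-0.0, 0.707, 0.707, -0.0]
ft_force: [0.6, 1.0, -0.2]
grip_width: 0.2
finger_force: 0.0
clock: 3.52
position: [640.8, 184.8, 204.6]
tool_rot: [0.001, 0.708, 0.706, 0.0]
ft_force: [0.1, -0.2, 0.6]
grip_width: 0.5
finger_force: 0.0
```

View pics/m1.png

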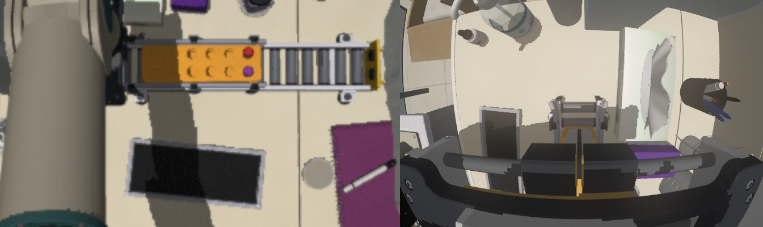

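The crops show the gripper above the lane's open end, behind the rack at left, and the wrist view shows it centred over the rollers. Next I'll descend between the rods.

```bash
python3 nudge.py '0 0 15 0 0 0;0 0 15 0 0 0;0 0 15 0 0 0;0 0 15 0 0 0;0 0 10 0 0 0;0 0 0 0 0 0;0 0 0 0 0 0'
```

```text
clock: 4.2
position: [636.5, 186.5, 135.3]
tool_rot: [-0.0, 0.707, 0.707, -0.0]
ft_force: [-0.0, -0.1, 0.2]
grip_width: 0.6
finger_force: 0.0
```

```bash
python3 nudge.py '0 0 13 0 0 0;0 0 13 0 0 0;0 0 13 0 0 0;0 0 13 0 0 0;0 0 0 0 0 0' && python3 nudge.py '-3 0 0 0 0 0;-4 0 0 0 0 0;-4 0 0 0 0 0;-3 0 0 0 0 0;-2 0 0 0 0 0;-2 0 0 0 0 0;-2 0 0 0 0 0;-2 0 0 0 0 0;-2 0 0 0 0 0;-2 0 0 0 0 0;-2 0 0 0 0 0;-3 0 0 0 0 0' && python3 nudge.py '-4 0 0 0 0 0;-4 0 0 0 0 0;-4 0 0 0 0 0;-4 0 0 0 0 0;-4 0 0 0 0 0;-4 0 0 0 0 0;-4 0 0 0 0 0;-4 0 0 0 0 0;-4 0 0 0 0 0;-4 0 0 0 0 0;-4 0 0 0 0 0;-4 0 0 0 0 0'
```

```text
clock: 4.62
position: [634.8, 185.8, 79.7]
tool_rot: [-0.002, 0.707, 0.707, -0.003]
ft_force: [-0.0, 0.5, -0.7]
grip_width: 0.0
finger_force: 0.0
clock: 5.62
position: [637.4, 155.6, 83.5]
tool_rot: [-0.0, 0.707, 0.707, 0.0]
ft_force: [0.9, 0.1, -0.2]
grip_width: 0.2
finger_force: 0.2
clock: 6.62
position: [637.4, 106.9, 83.5]
tool_rot: [0.0, 0.707, 0.707, 0.0]
ft_force: [0.5, -0.4, 0.4]
grip_width: 0.5
finger_force: 0.2
```

```bash
python3 nudge.py '-4 0 0 0 0 0;-4 0 0 0 0 0;-4 0 0 0 0 0;-4 0 0 0 0 0;-4 0 0 0 0 0;-4 0 0 0 0 0;-4 0 0 0 0 0;-4 0 0 0 0 0;-4 0 0 0 0 0;-4 0 0 0 0 0;-4 0 0 0 0 0;-4 0 0 0 0 0' && python3 nudge.py '-4 0 0 0 0 0;-4 0 0 0 0 0;-4 0 0 0 0 0;-4 0 0 0 0 0;-4 0 0 0 0 0;-4 0 0 0 0 0;-4 0 0 0 0 0;-4 0 0 0 0 0;-4 0 0 0 0 0;-4 0 0 0 0 0;-3 0 0 0 0 0;-2 0 0 0 0 0'
python3 - <<'E'
from bench import manip
from h import *
d=manip.get_image("top");cv2.imwrite("pics/top2.png",d["pixels"][:,:,::-1])
c=big(mask(d,(8,120,100),(20,255,255),(240,140,448,220)));r=cv2.boundingRect(c);print(r)
for p in((r[0]+r[2]-.5,164),(r[0]+r[2]-.5,191)): print(onz(d,p,108))
cv2.imwrite("pics/c2.png",cv2.resize(d["pixels"][140:220,300:480,::-1],None,fx=3,fy=3))
E
```

```text
clock: 7.62
position: [637.4, 58.9, 83.5]
tool_rot: [-0.0, 0.707, 0.707, 0.0]
ft_force: [-0.1, 0.8, 0.0]
grip_width: 0.2
finger_force: 0.2
clock: 8.62
position: [637.3, 13.6, 83.5]
tool_rot: [0.0, 0.707, 0.707, -0.0]
ft_force: [-0.1, -0.2, 0.2]
grip_width: 0.3
finger_force: 0.2
(365, 164, 63, 29)
[ 669.44170172 -207.67006383  108.        ]
[ 605.73987329 -206.64635655  108.        ]
```

View pics/c2.png

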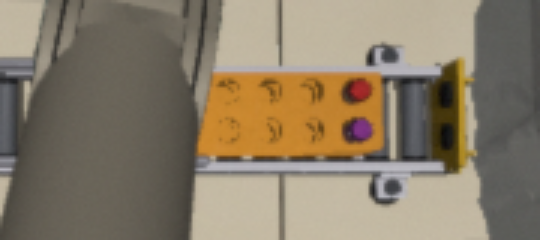

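The rack is square on the lane with its front edge at px 427 (y ≈ −207), about 57 mm short of the stop. I'll go on more slowly.

```bash
python3 nudge.py '-4 0 0 0 0 0;-4 0 0 0 0 0;-4 0 0 0 0 0;-4 0 0 0 0 0;-4 0 0 0 0 0;-4 0 0 0 0 0;-4 0 0 0 0 0;-4 0 0 0 0 0;-4 0 0 0 0 0;-4 0 0 0 0 0;-3 0 0 0 0 0;-2 0 0 0 0 0' && python3 nudge.py '-2 0 0 0 0 0;-1 0 0 0 0 0;-1 0 0 0 0 0;-1 0 0 0 0 0;-1 0 0 0 0 0;-1 0 0 0 0 0'
python3 - <<'E'
from bench import manip
from h import *
d=manip.get_image("top");cv2.imwrite("pics/top3.png",d["pixels"][:,:,::-1])
print(d["pixels"][185,436:460].tolist());print(d["pixels"][177,436:460].tolist(),manip.get_state()["ft_force"])
c=big(mask(d,(8,120,100),(17,255,255),(240,140,470,220)));r=cv2.boundingRect(c);print(r)
for p in((r[0]+r[2]-.5,164),(r[0]+r[2]-.5,191)): print(onz(d,p,108))
cv2.imwrite("pics/c3.png",cv2.resize(d["pixels"][140:220,300:480,::-1],None,fx=3,fy=3))
E
```

```text
clock: 9.67
position: [637.3, -31.5, 83.5]
tool_rot: [0.0, 0.707, 0.707, -0.0]
ft_force: [-0.6, 0.5, -0.4]
grip_width: 0.4
finger_force: 0.2
clock: 10.17
position: [637.4, -37.6, 83.5]
tool_rot: [-0.0, 0.707, 0.707, 0.0]
ft_force: [0.3, -0.1, 1.4]
grip_width: 0.6
finger_force: 0.2
[[92, 62, 52], [63, 41, 43], [60, 42, 51], [47, 26, 46], [65, 25, 68], [113, 46, 117], [120, 48, 125], [117, 50, 123], [119, 51, 119], [125, 72, 84], [179, 119, 52], [195, 132, 49], [189, 127, 45], [122, 84, 37], [50, 39, 26], [53, 43, 5], [84, 69, 14], [179, 145, 37], [179, 144, 49], [150, 136, 99], [189, 178, 155], [187, 178, 157], [122, 120, 111], [99, 99, 95]]
[[194, 131, 47], [195, 132, 48], [194, 129, 46], [194, 131, 47], [192, 129, 45], [193, 130, 44], [193, 131, 47], [192, 128, 44], [195, 132, 47], [192, 129, 43], [191, 128, 45], [189, 128, 44], [185, 125, 42], [114, 82, 24], [78, 62, 18], [70, 56, 12], [87, 69, 15], [181, 145, 39], [184, 148, 56], [172, 158, 123], [192, 181, 159], [187, 178, 156], [116, 113, 105], [97, 97, 93]] [ 0.94254609 -0.22423764  0.26971899]
(398, 164, 52, 29)
[ 669.64000603 -259.65378466  108.        ]
[ 605.88386056 -258.39326785  108.        ]
```

View pics/c3.png

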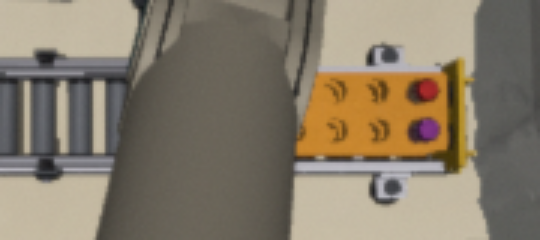

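The front edge is now at px 449.5 (y ≈ −259), about 5 mm from the stop. I'll creep until the force shows.

```bash
for i in 1; do python3 nudge.py '-1 0 0 0 0 0;-1 0 0 0 0 0;-1 0 0 0 0 0;-1 0 0 0 0 0;0 0 0 0 0 0'; python3 nudge.py '-.5 0 0 0 0 0;-.5 0 0 0 0 0;-.5 0 0 0 0 0;-.5 0 0 0 0 0'; done
```

```text
clock: 10.63
position: [637.3, -42.2, 83.4]
tool_rot: [0.0, 0.707, 0.707, -0.0]
ft_force: [0.2, 0.4, 0.0]
grip_width: 0.7
finger_force: 0.0
clock: 10.97
position: [637.3, -42.2, 83.4]
tool_rot: [-0.001, 0.707, 0.707, 0.001]
ft_force: [-1.0, 5.3, 0.6]
grip_width: 0.5
finger_force: 2.1
```

```bash
python3 nudge.py '0 0 0 0 0 0;0 0 0 0 0 0;0 0 0 0 0 0;0 0 0 0 0 0;0 0 0 0 0 0;0 0 0 0 0 0' && python3 nudge.py '3 0 0 0 0 0;4 0 0 0 0 0;4 0 0 0 0 0;0 0 -10 0 0 0;0 0 -25 0 0 0;0 0 -30 0 0 0;0 0 -30 0 0 0;0 0 -25 0 0 0;0 0 -5 0 0 0;0 0 0 0 0 0'
python3 - <<'E'
import pickle;from h import *
from bench import manip
np.set_printoptions(precision=0,suppress=True)
D=pickle.load(open("d0.pkl","rb"));t,s=D["top"],D["side"]
for p in((318,108),(340,112),(375,135),(463,145)):
    print("side",p,[onz(s,p,z) for z in(0,150,300)])
for p in((460,130),(467,220),(478,300)):
    print("top",p,[onz(t,p,z) for z in(0,150,300,450)])
d=manip.get_image("top")
c=big(mask(d,(8,120,100),(17,255,255),(240,140,470,220)));r=cv2.boundingRect(c);print(r,onz(d,(r[0]+r[2]-.5,178),108))
print(cv2.boundingRect(big(mask(d,(8,120,100),(17,255,255),(400,140,470,220)))))
E
```

```text
clock: 11.47
position: [637.3, -42.3, 83.4]
tool_rot: [-0.001, 0.707, 0.707, 0.0]
ft_force: [-0.4, 4.7, 0.7]
grip_width: -0.1
finger_force: 2.7
clock: 12.3
position: [638.8, -33.5, 211.3]
tool_rot: [0.002, 0.707, 0.707, 0.002]
ft_force: [0.7, 0.5, -1.1]
grip_width: 0.3
finger_force: 0.0
side (318, 108) [array([ 781., -381.,   -0.]), array([ 725., -214.,  150.]), array([670., -47., 300.])]
side (340, 112) [array([ 704., -386.,    0.]), array([ 661., -218.,  150.]), array([617., -51., 300.])]
side (375, 135) [array([ 566., -317.,    0.]), array([ 544., -160.,  150.]), array([522.,  -3., 300.])]
side (463, 145) [array([ 291., -363.,   -0.]), array([ 312., -199.,  150.]), array([332., -35., 300.])]
top (460, 130) [array([ 775., -321.,    0.]), array([ 742., -273.,  150.]), array([ 709., -225.,  300.]), array([ 676., -177.,  450.])]
top (467, 220) [array([ 540., -334.,    0.]), array([ 537., -284.,  150.]), array([ 534., -235.,  300.]), array([ 531., -185.,  450.])]
top (478, 300) [array([ 338., -357.,    0.]), array([ 361., -305.,  150.]), array([ 383., -252.,  300.]), array([ 406., -200.,  450.])]
(412, 164, 39, 29) [ 637. -261.  108.]
(412, 164, 39, 29)
```

```bash
python3 nudge.py '-6 0 0 0 0 0;-12 0 0 0 0 0;-15 0 0 0 0 0;-15 0 0 0 0 0;-15 0 0 0 0 0;-15 0 0 0 0 0;-15 0 0 0 0 0;-15 0 0 0 0 0;-10 0 0 0 0 0;-5.5 0 0 0 0 0;0 0 0 0 0 0;0 0 0 0 0 0' 94
python3 - <<'E'
from bench import manip
from h import *
d=manip.get_image("wrist");print(d["cx"],d["cy"],-d["R"].T@d["t"])
cv2.imwrite("pics/w4.png",d["pixels"][:,:,::-1])
s=manip.get_image("side");cv2.imwrite("pics/m4.png",cv2.hconcat([cv2.resize(d["pixels"][:,:,::-1],(480,300)),cv2.resize(np.ascontiguousarray(s["pixels"][60:260,220:433,::-1]),(320,300))]))
E
```

```text
clock: 13.35
position: [637.4, -155.8, 208.4]
tool_rot: [-0.0, 0.707, 0.707, 0.0]
ft_force: [-0.3, 0.8, 0.6]
grip_width: 76.8
finger_force: 0.0
315.86181311721737 201.93959121569517 [637.96288888 -91.23835703 387.94073569]
```

View pics/m4.png

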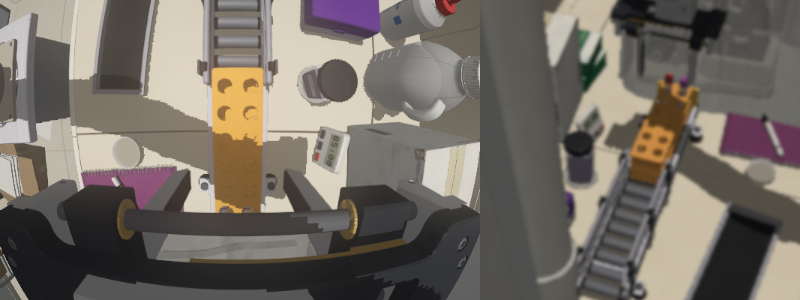

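The rack lies between the open fingers, with the surroundings clear. I'll descend to z ≈ 70 and grip.

```bash
python3 nudge.py '0 0 8 0 0 0;0 0 15 0 0 0;0 0 15 0 0 0;0 0 15 0 0 0;0 0 15 0 0 0;0 0 15 0 0 0;0 0 15 0 0 0;0 0 15 0 0 0;0 0 12 0 0 0;0 0 8 0 0 0;0 0 5 0 0 0;0 0 0 0 0 0' && python3 nudge.py '0 0 0 0 0 0;0 0 0 0 0 0;0 0 0 0 0 0;0 0 0 0 0 0;0 0 0 0 0 0;0 0 0 0 0 0;0 0 0 0 0 0;0 0 0 0 0 0;0 0 0 0 0 0;0 0 0 0 0 0' 40 25
```

```text
clock: 14.45
position: [636.8, -155.8, 69.3]
tool_rot: [-0.001, 0.707, 0.707, -0.0]
ft_force: [-1.3, -0.0, 1.1]
grip_width: 93.9
finger_force: 0.0
clock: 15.28
position: [637.9, -156.3, 71.0]
tool_rot: [0.0, 0.707, 0.707, 0.0]
ft_force: [1.5, -0.0, 4.2]
grip_width: 61.4
finger_force: 25.0
```

```bash
python3 nudge.py '0 0 -2 0 0 0;0 0 -4 0 0 0;0 0 -7 0 0 0;0 0 -12 0 0 0;0 0 -15 0 0 0;0 0 -17 0 0 0;0 0 -17 0 0 0;0 0 -17 0 0 0;0 0 -14 0 0 0;0 0 -8 0 0 0;0 0 -4 0 0 0;0 0 0 0 0 0' && python3 nudge.py '4 -4 0 0 0 0;8 -8 0 0 0 0;14 -13 0 0 0 0;20 -18 0 0 0 .01;22 -20 0 0 0 .01;22 -20 0 0 0 .01;22 -20 0 0 0 .01;22 -20 0 0 0 .01;22 -20 0 0 0 .01;16 -14 0 0 0 .01;9 -8 0 0 0 .01;4 -4 0 0 0 .01'
```

```text
clock: 16.28
position: [637.6, -156.3, 188.5]
tool_rot: [0.001, 0.707, 0.707, 0.0]
ft_force: [-0.2, 0.3, -3.2]
grip_width: 61.6
finger_force: 25.0
clock: 17.28
position: [471.1, 35.6, 186.7]
tool_rot: [-0.001, 0.737, 0.675, -0.001]
ft_force: [0.3, 0.5, -3.2]
grip_width: 61.2
finger_force: 25.0
```

```bash
python3 nudge.py '3 -6 0 0 0 .0085;4 -8 0 0 0 0;4 -8 0 0 0 0;3 -6 0 0 0 0;1 -4 0 0 0 0;0 0 0 0 0 0;0 0 0 0 0 0;0 0 0 0 0 0'
python3 - <<'E'
from bench import manip
from h import *
from scipy.spatial.transform import Rotation as Ro
s=manip.get_state();q=s["tool_rot"];R=Ro.from_quat(np.r_[q[1:],q[0]]).as_matrix()
print("yaw",np.arctan2(R[1,1],R[0,1]),s["position"],"move",R.T@(np.array([440.2,53.7,190])-s["position"]))
t=manip.get_image("top");d=manip.get_image("side")
cv2.imwrite("pics/m5.png",cv2.hconcat([cv2.resize(np.ascontiguousarray(t["pixels"][130:310,230:450,::-1]),(440,360)),cv2.resize(np.ascontiguousarray(d["pixels"][100:300,280:480,::-1]),(360,360))]))
E
```

```text
clock: 17.95
position: [443.8, 51.1, 187.6]
tool_rot: [0.0, 0.741, 0.671, 0.0]
ft_force: [-0.1, 0.1, -3.3]
grip_width: 61.7
finger_force: 25.0
yaw -0.09900206388332908 [443.82123582  51.1035361  187.58242911] move [ 2.22574969 -3.85809669 -2.42089877]
```

View pics/m5.png

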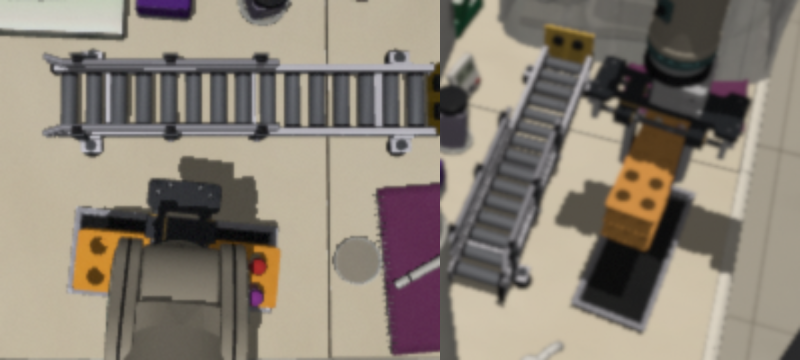

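The rack hangs over the tray, parallel to it, with both caps in place (red at about (259,267) in the crop). I'll lower it now.

```bash
python3 nudge.py '1 -2 5 0 0 0;1.2 -1.9 10 0 0 0;0 0 15 0 0 0;0 0 18 0 0 0;0 0 18 0 0 0;0 0 18 0 0 0;0 0 18 0 0 0;0 0 18 0 0 0;0 0 14 0 0 0;0 0 8 0 0 0;0 0 4 0 0 0;0 0 0 0 0 0' && python3 nudge.py '0 0 1.5 0 0 0;0 0 1.5 0 0 0;0 0 1.5 0 0 0;0 0 1.5 0 0 0;0 0 1 0 0 0;0 0 0 0 0 0;0 0 0 0 0 0'
```

```text
clock: 19.05
position: [439.4, 53.8, 40.8]
tool_rot: [-0.0, 0.741, 0.671, -0.0]
ft_force: [1.3, -0.2, -3.0]
grip_width: 61.6
finger_force: 25.0
clock: 19.63
position: [439.6, 54.0, 34.5]
tool_rot: [-0.0, 0.741, 0.671, 0.0]
ft_force: [0.0, -0.2, -4.5]
grip_width: 61.4
finger_force: 25.0
```

```bash
python3 nudge.py '0 0 1 0 0 0;0 0 1 0 0 0;0 0 1 0 0 0;0 0 0.5 0 0 0;0 0 0 0 0 0' ; python3 nudge.py '0 0 .5 0 0 0;0 0 .5 0 0 0;0 0 .5 0 0 0;0 0 0 0 0 0;0 0 0 0 0 0'
```

```text
clock: 20.05
position: [439.5, 54.0, 30.8]
tool_rot: [-0.0, 0.741, 0.671, -0.0]
ft_force: [0.3, 0.4, -3.3]
grip_width: 61.7
finger_force: 25.0
clock: 20.47
position: [439.6, 54.0, 29.4]
tool_rot: [-0.0, 0.741, 0.671, -0.0]
ft_force: [-0.6, 0.0, -2.2]
grip_width: 61.7
finger_force: 25.0
```

Force is beginning to unload at z = 29.4, which matches the expected 29.5. A touch more will do it.

```bash
python3 nudge.py '0 0 .5 0 0 0;0 0 .3 0 0 0;0 0 0 0 0 0;0 0 0 0 0 0'; python3 nudge.py '0 0 .3 0 0 0;0 0 0 0 0 0;0 0 0 0 0 0'
```

```text
clock: 20.8
position: [439.6, 54.0, 28.9]
tool_rot: [-0.0, 0.741, 0.671, 0.0]
ft_force: [-0.5, -0.5, 2.1]
grip_width: 61.6
finger_force: 25.0
clock: 21.05
position: [439.7, 54.0, 28.9]
tool_rot: [-0.0, 0.741, 0.671, 0.0]
ft_force: [-0.8, 0.5, 7.3]
grip_width: 61.6
finger_force: 25.0
```

The rack is down. I'll open the fingers, let them settle, then rise straight up and look.

```bash
python3 nudge.py '0 0 0 0 0 0;0 0 0 0 0 0;0 0 0 0 0 0;0 0 0 0 0 0;0 0 0 0 0 0;0 0 0 0 0 0;0 0 0 0 0 0;0 0 0 0 0 0' 90 && python3 nudge.py '0 0 -4 0 0 0;0 0 -8 0 0 0;0 0 -14 0 0 0;0 0 -18 0 0 0;0 0 -20 0 0 0;0 0 -20 0 0 0;0 0 -20 0 0 0;0 0 -20 0 0 0;0 0 -15 0 0 0;0 0 -8 0 0 0;0 0 -3 0 0 0;0 0 0 0 0 0' && python3 nudge.py '-6 0 -5 0 0 0;-15 0 -5 0 0 0;-20 0 0 0 0 0;-20 0 0 0 0 0;-20 0 0 0 0 0;-20 0 0 0 0 0;-20 0 0 0 0 0;-20 0 0 0 0 0;-20 0 0 0 0 0;-15 0 0 0 0 0;-6 0 0 0 0 0;0 0 0 0 0 0'
python3 - <<'E'
from bench import manip
from h import *
np.set_printoptions(precision=1,suppress=True)
t=manip.get_image("top");d=manip.get_image("side")
r=cv2.minAreaRect(big(mask(t,(8,130,100),(20,255,255),(250,220,400,310))));print(r,onz(t,r[0],66.5))
cv2.imwrite("pics/m6.png",cv2.hconcat([cv2.resize(np.ascontiguousarray(t["pixels"][130:310,230:450,::-1]),(440,360)),cv2.resize(np.ascontiguousarray(d["pixels"][100:300,280:480,::-1]),(360,360))]))
E
```

```text
clock: 21.72
position: [439.6, 53.9, 28.3]
tool_rot: [-0.0, 0.741, 0.671, -0.0]
ft_force: [-1.0, -0.2, -0.7]
grip_width: 89.8
finger_force: 0.0
clock: 22.72
position: [439.8, 54.1, 178.9]
tool_rot: [0.0, 0.741, 0.672, 0.001]
ft_force: [0.8, 0.7, -1.0]
grip_width: 90.0
finger_force: 0.0
clock: 23.72
position: [420.9, -128.7, 187.9]
tool_rot: [-0.0, 0.742, 0.67, -0.001]
ft_force: [0.6, -0.1, -0.9]
grip_width: 90.2
finger_force: 0.0
((316.40338134765625, 260.5146179199219), (87.7458267211914, 26.925785064697266), 5.44033145904541) [441.5  52.8  66.5]
```

View pics/m6.png

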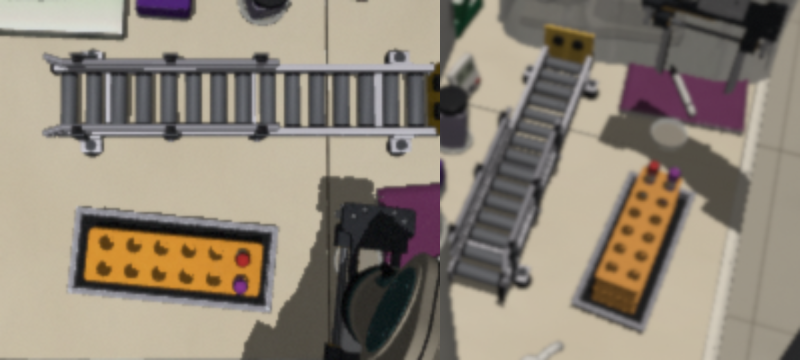

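The rack stands centred in the tray (centre (441.5, 52.8) against tray (440.2, 53.7)). Both tubes are in place, and the gripper is clear.

```bash
python3 -c "
from bench import manip
print(manip.sign_off())"
```

```text
the job is handed in; nothing more can be done
None
```

I rolled the rack gently to the end stop (about 5 N measured at the wrist), lifted it off and stood it in the tray within about 2 mm of centre, with both tubes in their holes and the gripper clear; I handed it in at about 24 s, and sign-off returned no verdict.

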